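Make up two drawer-hardware kits at the joiner's bench

ROBOT

A 7-joint arm with a two-finger parallel gripper is mounted at the origin on the work surface. World frame = base frame: x ahead of the robot, y to its left, z up, the work surface at z = 0. Lengths are in m, angles in rad, forces in N, time in s.
With the tool pointing down it reaches from about 0.4 to 0.85 m from the base axis. Payload 10.4 kg.
Tool frame: the origin (TCP) lies at the very end of the fingers, on their centre line; the grasp point (between the pads) lies 19 mm behind it (r.pinch_z is the distance from the TCP to the grasp point, in m); z points along the fingers, y is the line along which they close (so a half turn about z gives the same grasp; the last joint's range is limited). The gripper opens to 87 mm and grips with 3 to 60 N. Pads are 19 mm wide; open, the fingers measure 117 mm over their backs; the gripper's body (75 mm by 190 mm) begins 51 mm behind the grasp point.
Start: joints at [-1.354, 0.332, -0.065, 1.46, 0.022, 1.35, -0.088], TCP at [0.148, 0.607, 0.223] pointing down, gripper open.
Joint ranges: [-2.6, 2.6], [-0.5, 2.12], [-1.47, 1.34], [0.16, 2.42], [-1.27, 4.41], [0.06, 2.06], [-2.6, 2.6]. Speed limits (rad/s): [2.22, 2.22, 2.79, 2.79, 3.14, 3.14, 3.14].

INTERFACE

Orientations are given as a unit quaternion [x, y, z, w].
In Python, from bench import sensors, vision, r gives the robot as it stands.
- The arm moves only by the shell command python3 -m crank 'ROWS' [OPENING] [FORCE]. ROWS is JSON, a list of rows, each a list of 2 entries, a list of its own where there are three numbers: the shift along the tool's x, y, z normalised to -1 to 1, where 1 is 3 cm, then the turn about the tool's z normalised to -1 to 1, where 1 is 8 degrees. A call has 1 to 12 rows; each row shifts and turns the commanded pose from where the row before left it, along the tool's axes as they then stand; what a row does not reach is not made up. A row lasts 1/8 s, in which the tool goes at most 62.5 mm and 10.7 degrees, less where a joint would pass 70% of its speed; a pose out of reach is approached as far as the arm can. A call with a number of a shift or a turn outside -1 to 1 is refused whole. A call with a gripper value outside its range is refused whole. OPENING is the opening, from 0 (shut) to 1 (fully open), set as the call begins (- or left out, the last holds). The fingers move at their own pace and stop on an object; FORCE is the grip in N (left out, the last holds). Time passes only in rows, so rows that do not move let the fingers close. It gives the time, the measured TCP pose, the force, the opening and the grip force at its end, in the units of the state.
- sensors.read_state(): the state, without advancing time (a new reading comes with each control period).
- vision.camera(name): name is "scene" or "top"; returns the picture (400x640x3 uint8, red, green, blue); there is no depth.
- vision.camera_model(name): a dict with "vertical_fov" (degrees; the focal length in pixels is half the picture's height over the tangent of half this angle, whatever the lens; pixels are square), "cx", "cy" (the principal point, pixels), "camera_from_world" (4x4, takes a point from world to camera coordinates). Camera axes: x right, y down, z forward; pixel columns grow to the right and rows downward; lengths in m; the calibration is good to about 2 mm. A picture is of the moment at which its call begins. camera_model takes no time and is no camera call.
- r.close_job(): hands the job in; it is judged then, once.
The state is a dict: "time": time; "joint_positions": joint angles; "joint_vel": joint speeds; "joint_torque": joint torques, N m; "ee_pos": TCP position; "eef_rot": TCP orientation; "ft_force": force on the tool from outside, world axes, zero at the start; "torque": the same for the moment, N m; "width": finger opening in m; "grip_force": force on a finger pad.
Only numpy, scipy, OpenCV 4.12 (cv2) and the standard library are available. Lean on these libraries where they do the work, as an engineer would, in place of code of your own. Each camera call takes 0.05 s, during which the arm holds its last target. There are 200 camera calls.

TASK

Make up two kits of drawer hardware from the stock on the bench: the walnut knob and the brass pull go in the blue tray, the maple knob and the black pull in the green tray. Stand each upright in its tray, the knob in the middle of the round mark and the pull in the middle of the oblong mark and lying along it. Leave the white knob, the steel pull and the tape measure where they are.

Things in the scene. Friction and masses are not known exactly. Their poses are not given: they have to be found in the camera images.
- tray_blue: Blue kit tray, fixed to the bench, 250 x 110 mm, floor 5 mm thick, low rim 5 mm wide whose top is 12 mm above the bench. Origin: centre of its underside; x along its long side, z up. On its floor two flat cork-coloured marks: a round one 60 mm across centred at x = -70 mm, y = 0, and an oblong one 130 mm (along x) by 50 mm centred at x = +38 mm, y = 0.
- tray_green: Green kit tray, fixed to the bench, 250 x 110 mm, floor 5 mm thick, low rim 5 mm wide whose top is 12 mm above the bench. Origin: centre of its underside; x along its long side, z up. On its floor two flat cork-coloured marks: a round one 60 mm across centred at x = -70 mm, y = 0, and an oblong one 130 mm (along x) by 50 mm centred at x = +38 mm, y = 0.
- knob_walnut_grip (a point): Dark brown walnut knob (about 35 g); turned drawer knob standing upright on its 30 mm round foot: 40 mm high, head 38 mm across, widest between 20 and 32 mm up. The point is on its axis, 26 mm above its underside, a good height to grip; z is up along the axis.
- knob_maple_grip (a point): Pale yellowish maple knob (about 35 g); turned drawer knob standing upright on its 30 mm round foot: 40 mm high, head 38 mm across, widest between 20 and 32 mm up. The point is on its axis, 26 mm above its underside, a good height to grip; z is up along the axis.
- pull_brass_grip (a point): Brass, golden pull (about 90 g); bar drawer pull standing on two posts: a straight bar 100 mm long and 12 mm wide, 12 mm deep, its top 34 mm above the underside; two posts 32 mm either side of the middle end in round feet 20 mm across. The point is the middle of the bar, 28 mm above the underside, where to grip it across its width; x runs along the bar, z up.
- pull_black_grip (a point): Black pull (about 80 g); bar drawer pull standing on two posts: a straight bar 100 mm long and 12 mm wide, 12 mm deep, its top 34 mm above the underside; two posts 32 mm either side of the middle end in round feet 20 mm across. The point is the middle of the bar, 28 mm above the underside, where to grip it across its width; x runs along the bar, z up.
- knob_white_grip (a point): White ceramic knob, not wanted in these kits; turned drawer knob standing upright on its 30 mm round foot: 40 mm high, head 38 mm across, widest between 20 and 32 mm up. The point is on its axis, 26 mm above its underside, a good height to grip; z is up along the axis.
- pull_steel_grip (a point): Steel, silver-grey pull, not wanted in these kits; bar drawer pull standing on two posts: a straight bar 100 mm long and 12 mm wide, 12 mm deep, its top 34 mm above the underside; two posts 32 mm either side of the middle end in round feet 20 mm across. The point is the middle of the bar, 28 mm above the underside, where to grip it across its width; x runs along the bar, z up.
- tape_mid (a point): Yellow and black tape measure, 68 x 44 mm, 40 mm high, lying among the stock, not wanted. The point is its centre, 20 mm above the bench; x along its long side, z up.
Things that resemble listed ones, but are neither listed nor needed, are in the scene too. There is more than one size of the part that bears knob_walnut_grip; the job needs the smallest.

How it is judged:
At the end, for the whole second after the job is handed in: Each in its own tray, on the floor (height within 5 mm), upright within 0.12 rad, within 15 mm of its mark's centre along and across the tray, pulls within 0.35 rad of the long side, at rest; the white knob, steel pull and tape measure upright within 15 mm of where they began (x of knob_walnut_grip in the frame of tray_blue between -0.085 and -0.055 m and y of knob_walnut_grip in the frame of tray_blue between -0.015 and 0.015 m and z of knob_walnut_grip in the frame of tray_blue between 0.026 and 0.036 m and angle between each of knob_walnut_grip, pull_brass_grip, knob_maple_grip, pull_black_grip, knob_white_grip, pull_steel_grip, tape_mid's own z axis and vertical below 0.12 rad and linear speed of each of knob_walnut, pull_brass, knob_maple, pull_black below 0.02 m/s and x of pull_brass_grip in the frame of tray_blue between 0.023 and 0.053 m and y of pull_brass_grip in the frame of tray_blue between -0.015 and 0.015 m and z of pull_brass_grip in the frame of tray_blue between 0.028 and 0.038 m and angle between the x axis of pull_brass_grip and the x axis of tray_blue, either way round below 0.35 rad and x of knob_maple_grip in the frame of tray_green between -0.085 and -0.055 m and y of knob_maple_grip in the frame of tray_green between -0.015 and 0.015 m and z of knob_maple_grip in the frame of tray_green between 0.026 and 0.036 m and x of pull_black_grip in the frame of tray_green between 0.023 and 0.053 m and y of pull_black_grip in the frame of tray_green between -0.015 and 0.015 m and z of pull_black_grip in the frame of tray_green between 0.028 and 0.038 m and angle between the x axis of pull_black_grip and the x axis of tray_green, either way round below 0.35 rad and distance of each of knob_white_grip, pull_steel_grip, tape_mid from where it was at the start of the episode below 0.015 m); the robot touches nothing.
It also fails if it takes over 109 s, if anything falls off the work surface, if the arm or the gripper's body presses on something with over 40 N, if the wrist force passes 120 N, or if a joint passes its speed limit or range.

## Working session

There is one attempt and no reset: what is moved stays moved. The work goes in short steps, Python scripts to look and compute and a shell command to move; the robot and the scene stay as the last step left them, time stands still between calls to the robot, and variables do not carry over. Pictures are saved under pics/ and viewed, at most 14 in all, crops included, and the job is handed in when it is done.

```bash
mkdir -p pics; ls
python3 - <<'E'
from bench import sensors, vision, r
import cv2,numpy as np
for n in("scene","top"):
    cv2.imwrite(f"pics/{n}0.png",cv2.cvtColor(vision.camera(n),cv2.COLOR_RGB2BGR))
    m=vision.camera_model(n);print(n,m["vertical_fov"],m["cx"],m["cy"]);print(np.round(m["camera_from_world"],3), {k:v for k,v in m.items() if k not in("vertical_fov","cx","cy","camera_from_world")})
s=sensors.read_state();print(s["time"],s["ee_pos"],s["eef_rot"],s["width"],r.pinch_z)
E
```

```text
pics
scene 45.91993650954863 317.60565736312265 191.6617312881483
[[ 0.734  0.679  0.01  -0.371]
 [ 0.504 -0.534 -0.679 -0.183]
 [-0.456  0.503 -0.734  1.687]
 [ 0.     0.     0.     1.   ]] {}
top 57.62313489038594 322.1298297949848 200.52372932820018
[[-0.019 -1.     0.003  0.054]
 [-0.992  0.018 -0.121  0.511]
 [ 0.121 -0.005 -0.993  0.822]
 [ 0.     0.     0.     1.   ]] {}
0.1 [0.14835119 0.60678214 0.22187921] [ 1.19579331e-01  9.92824458e-01 -6.13488249e-04 -4.69710787e-05] 0.08711963777211287 0.0187
```

View pics/top0.png

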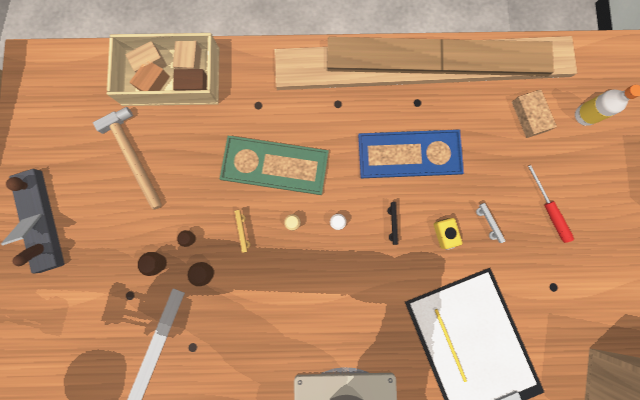

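View pics/scene0.png

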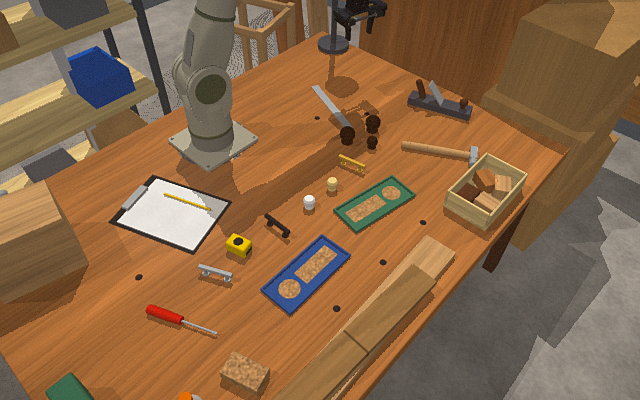

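Top view: green tray (275,165) with its round mark on the left (246,161), and blue tray (411,154) with its round mark on the right (438,153). The stock row is brass pull (241,230), maple knob (291,222), white knob (338,222), black pull (394,222), tape (449,233) and steel pull (491,222). There are three walnut knobs at (186,239), (151,263) and (200,273). (186,239) looks smallest in both views, so I'll measure them and confirm with a crop.

```bash
cat > h.py <<'E'
from bench import sensors, vision, r
import cv2,numpy as np
def ray(n,u,v):
    m=vision.camera_model(n);f=200/np.tan(np.radians(m["vertical_fov"])/2);T=np.array(m["camera_from_world"])
    R=T[:3,:3];return -R.T@T[:3,3],R.T@np.array([(u-m["cx"])/f,(v-m["cy"])/f,1])
def plane(n,p,z):
    c,d=ray(n,*p);return c+d*(z-c[2])/d[2]
def tri(p,q):
    c,d=ray("top",*p);e,g=ray("scene",*q);k=np.linalg.lstsq(np.c_[d,-g],e-c,rcond=None)[0]
    a,b=c+k[0]*d,e+k[1]*g;return (a+b)/2,np.linalg.norm(a-b)
def blob(img,win,lo,hi):
    x0,y0,x1,y1=win;h=cv2.cvtColor(img,cv2.COLOR_RGB2HSV)[y0:y1,x0:x1]
    n,l,s,c=cv2.connectedComponentsWithStats(cv2.inRange(h,lo,hi))
    i=1+np.argmax(s[1:,4]);k=(l==i).astype(np.uint8)
    ct=max(cv2.findContours(k,0,1)[0],key=len)+np.array([x0,y0])
    return c[i]+[x0,y0],s[i],cv2.minAreaRect(ct)
E
cat > m.py <<'E'
from h import *
np.set_printoptions(precision=4,suppress=True)
t=vision.camera("top");s=vision.camera("scene")
W={"walA":((168,225,206,252),(0,0,0),(180,255,75),(362,134,381,152)),
"walB":((130,246,172,282),(0,0,0),(180,255,75),(335,123,358,147)),
"walC":((182,256,220,292),(0,0,0),(180,255,75),(362,112,384,134)),
"maple":((278,210,306,236),(20,40,170),(32,170,255),(322,175,342,195)),
"white":((324,210,352,236),(0,0,190),(180,40,255),(300,192,318,212)),
"brass":((228,200,256,256),(18,130,130),(32,255,255),(334,148,370,176)),
"black":((380,194,408,250),(0,0,0),(180,120,60),(260,208,295,242))}
for k,(w,lo,hi,w2) in W.items():
    a,st,rc=blob(t,w,lo,hi);b,st2,_=blob(s,w2,lo,hi)
    p,g=tri(a,b);print(k,a,st,"tri",p,"gap",round(g,4),"z.03",plane("top",a,.03)[:2],"rect",np.round(rc[1],1),round(rc[2],1))
for k,w,lo,hi in(("blue",(350,120,470,190),(100,120,60),(125,255,255)),("green",(212,130,336,200),(60,50,40),(95,255,200))):
    a,st,rc=blob(t,w,lo,hi);q=np.array([plane("top",p,.012)for p in cv2.boxPoints(rc)])
    print(k,q.mean(0)[:2],"sides",np.linalg.norm(q[0]-q[1]),np.linalg.norm(q[1]-q[2]),q[:,:2].tolist())
    x0,y0,x1,y1=w;h=cv2.cvtColor(t,cv2.COLOR_RGB2HSV)[y0:y1,x0:x1]
    # marks = holes in tray mask
    mk=cv2.inRange(h,lo,hi);cs,hi_=cv2.findContours(mk,cv2.RETR_CCOMP,1)
    for c,hh in zip(cs,hi_[0]):
        if hh[3]>=0 and cv2.contourArea(c)>200:
            rc=cv2.minAreaRect(c);print("  mark",plane("top",np.array(rc[0])+[x0,y0],.005)[:2],np.round(rc[1],1))
E
python3 m.py
python3 - <<'E'
import cv2
i=cv2.imread("pics/top0.png")[200:310,110:270];cv2.imwrite("pics/crop1.png",cv2.resize(i,None,fx=4.5,fy=4.5,interpolation=2))
E
```

```text
walA [188.4688 238.0938] [11  6 16 15 96] tri [0.4305 0.3586 0.0224] gap 0.0014 z.03 [0.4298 0.3552] rect [14. 15.] 90.0
walB [152.2322 262.9631] [  8   6  28  24 379] tri [0.3464 0.4004 0.0055] gap 0.1032 z.03 [0.3745 0.4369] rect [22.4 27.7] 63.4
walC [199.9056 273.5923] [  6   6  25  24 466] tri [0.3846 0.3406 0.0841] gap 0.0888 z.03 [0.3484 0.327 ] rect [23. 24.] 90.0
maple [291.2153 222.4861] [  7   6  13  14 144] tri [0.4606 0.116  0.0368] gap 0.0015 z.03 [0.4615 0.1171] rect [13. 12.] 90.0
white [337.6133 221.8564] [  6   4  16  16 181] tri [0.4602 0.0089 0.0356] gap 0.0012 z.03 [0.4609 0.009 ] rect [14.8 14.1] 45.0
brass [241.4217 230.8434] [  6  10  16  42 249] tri [0.444  0.2338 0.0224] gap 0.0018 z.03 [0.4443 0.2329] rect [42.1  9.1] 79.8
black [393.0444 222.7467] [  8   8   9  42 225] tri [ 0.4563 -0.123   0.0195] gap 0.002 z.03 [ 0.4564 -0.1202] rect [41.1  7.5] 87.8
blue [ 0.6259 -0.1734] sides 0.2513338679482598 0.11051723757151652 [[0.6781410870598245, -0.048297750040487954], [0.6839758230091284, -0.29956388192903993], [0.5734967059036042, -0.2966613857580002], [0.5680018643499994, -0.04915281600103561]]
  mark [ 0.626  -0.1356] [22.7 56.8]
  mark [ 0.629  -0.2437] [26.2 25.5]
green [0.6043 0.1605] sides 0.11019612018369371 0.250158561338952 [[0.5707479083472294, 0.2901240001756859], [0.6799708751018367, 0.2755113879225322], [0.6372512581444373, 0.029027432789166002], [0.5291249474053665, 0.047241319292699806]]
  mark [0.5983 0.1225] [56.7 23. ]
  mark [0.6157 0.2297] [27. 26.]
```

View pics/crop1.png

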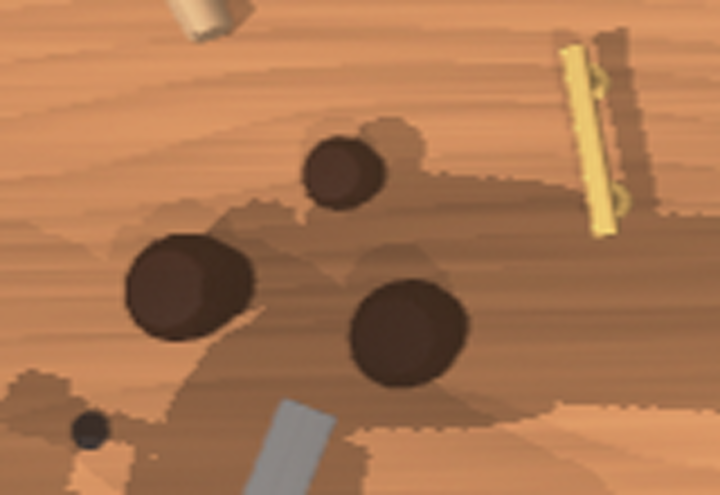

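Three dark knobs: A (186,238), B (151,263) and C (200,273). In the crop A's head is about 17 px across (38 mm), while B and C are about 25 px (over 55 mm). A is the smallest and is the walnut knob I need. The trays measure 251 x 110 mm, which matches the spec. Next I'll write a planner helper and move above A.

```bash
cat > plan.py <<'E'
# plan.py x y z closing_yaw_deg : turn units first, then shift units in the turned tool frame
import sys;from h import *
from scipy.spatial.transform import Rotation as R
s=sensors.read_state();M=R.from_quat(s["eef_rot"]).as_matrix();x,y,z,w=map(float,sys.argv[1:5])
cur=np.degrees(np.arctan2(M[1,1],M[0,1]));d=(w-cur+90)%180-90
M2=M@R.from_euler("z",-d,degrees=True).as_matrix()
print("t",round(s["time"],2),"yaw",round(cur,1),"turn",round(-d/8,2),"shift",np.round(M2.T@(np.array([x,y,z])-s["ee_pos"])/.03,2),"tilt",round(np.degrees(np.arccos(-M[2,2])),2),"j7",round(s["joint_positions"][6],2),"w",round(s["width"],4))
E
python3 plan.py .430 .361 .10 76
python3 -c "
from h import *
for n,p,z in(('brass',(240.6,231.3),.034),('b1',(110+572/4.5,200+45/4.5),.034),('b2',(110+603/4.5,200+237/4.5),.034),('wal',(185.6,238.3),.035),('walscene?',(186.2,238.3),.03)):print(n,plane('top',p,z))
c=vision.camera('top')[195:250,375:465];cv2.imwrite('pics/crop2.png',cv2.cvtColor(cv2.resize(c,None,fx=8,fy=8,interpolation=2),cv2.COLOR_RGB2BGR))"
```

```text
t 0.2 yaw 76.3 turn 0.03 shift [-11.09  -5.68   4.07] tilt 0.05 j7 -0.09 w 0.087
brass [0.44307457 0.23388479 0.034     ]
b1 [0.49266817 0.24240024 0.034     ]
b2 [0.39402612 0.22569101 0.034     ]
wal [0.42934561 0.36000753 0.035     ]
walscene? [0.42944339 0.36046772 0.03      ]
```

View pics/crop2.png

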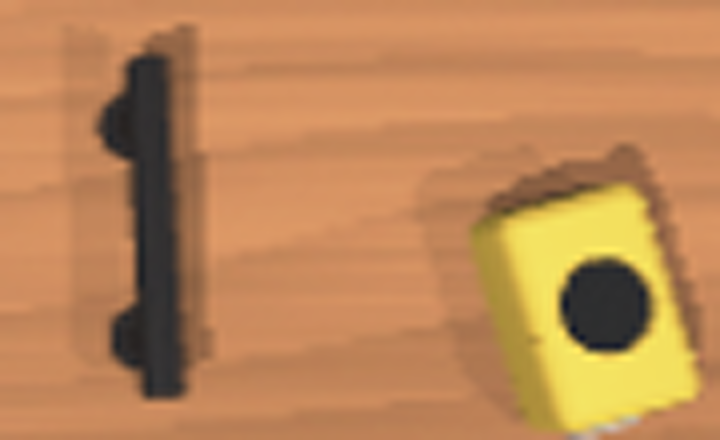

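The crop shows the black pull from (150,55) to (165,397), i.e. pixels (393.8,201.9)–(395.6,244.6), clear of the tape. The brass bar measures 100 mm, which is correct. Moving above walnut A.

```bash
python3 -m crank '[[[-0.93,-0.47,0.3],0],[[-0.93,-0.47,0.3],0],[[-0.93,-0.47,0.3],0],[[-0.93,-0.47,0.3],0],[[-0.93,-0.47,0.3],0],[[-0.93,-0.47,0.3],0],[[-0.93,-0.47,0.3],0],[[-0.93,-0.47,0.3],0],[[-0.93,-0.47,0.3],0],[[-0.93,-0.47,0.3],0],[[-0.93,-0.48,0.3],0],[[-0.86,-0.5,0.3],0]]' 0.75 && python3 -m crank '[[[0,0,0],0],[[0,0,0],0]]' >/dev/null; python3 plan.py .4295 .3605 .0075 76
python3 -c "
from h import *
print(plane('top',(393.75,201.9),.034),plane('top',(395.6,244.6),.034))
i=cv2.cvtColor(vision.camera('scene'),cv2.COLOR_RGB2BGR);cv2.imwrite('pics/s1.png',cv2.resize(i[60:220,280:460],None,fx=3.3,fy=3.3))"
```

```text
time: 1.75
ee_pos: [0.4319, 0.3618, 0.1143]
eef_rot: [0.12, 0.993, 0.0, 0.0]
ft_force: [0.3, -0.2, -0.3]
width: 0.065
grip_force: 0.0
t 2.0 yaw 76.3 turn 0.04 shift [ 0.01 -0.1   3.57] tilt 0.03 j7 0.58 w 0.0652
[ 0.50486327 -0.12309746  0.034     ] [ 0.40579501 -0.12312227  0.034     ]
```

View pics/s1.png

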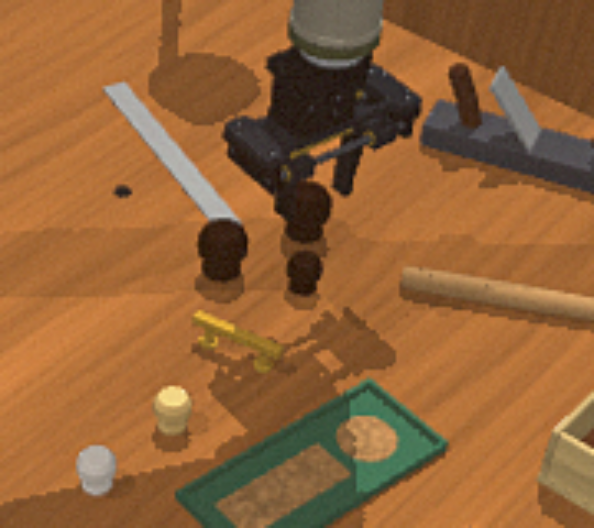

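The picture shows the gripper above and behind A (A at crop (303,272)), as expected at 0.11 m height. I'll check this by projecting the finger tips.

```bash
python3 -c "
from h import *
m=vision.camera_model('scene');f=200/np.tan(np.radians(m['vertical_fov'])/2);T=np.array(m['camera_from_world'])
def pj(p):
    q=T@np.r_[p,1];return ((q[:2]/q[2]*f+[m['cx'],m['cy']])-[280,60])*3.3
e=np.array(sensors.read_state()['ee_pos']);Y=np.array([.238,.971,0])
print(pj(e),pj(e+.04*Y),pj(e-.04*Y),'knob',pj([.4295,.3605,.026]))"
```

```text
[313.43274061 200.61781696] [344.03676358 187.35342861] [282.23714757 214.13860347] knob [302.62948234 267.61581948]
```

The projections match the picture. Descend and grip.

```bash
python3 -m crank '[[[0,-0.1,0.5],0],[[0,0,0.6],0],[[0,0,0.6],0],[[0,0,0.6],0],[[0,0,0.6],0],[[0,0,0.4],0],[[0,0,0.27],0],[[0,0,0],0]]' && python3 -m crank '[[[0,0,0],0],[[0,0,0],0],[[0,0,0],0],[[0,0,0],0],[[0,0,0],0]]' 0.2 15; python3 plan.py .628 -.2437 .10 91
```

```text
time: 3.05
ee_pos: [0.4303, 0.3596, 0.007]
eef_rot: [0.12, 0.993, -0.0, -0.0]
ft_force: [0.3, -0.1, 0.1]
width: 0.0653
grip_force: 0.0
time: 3.68
ee_pos: [0.4306, 0.3599, 0.0077]
eef_rot: [0.12, 0.993, 0.0, 0.0]
ft_force: [-0.3, -0.5, 3.2]
width: 0.0371
grip_force: 15.0
t 3.67 yaw 76.3 turn -1.84 shift [ -6.23 -20.23  -3.08] tilt 0.04 j7 0.6 w 0.0371
```

```bash
python3 -m crank '[[[0,0,-0.5],0],[[0,0,-0.8],-0.6],[[0,0,-0.9],-0.6],[[0,0,-0.8],-0.64],[[-0.3,-0.98,0],0],[[-0.3,-0.98,0],0],[[-0.3,-0.98,0],0],[[-0.3,-0.98,0],0],[[-0.3,-0.98,0],0],[[-0.3,-0.98,0],0],[[-0.3,-0.98,0],0],[[-0.3,-0.98,0],0]]' && python3 -m crank '[[[-0.3,-0.98,0],0],[[-0.3,-0.98,0],0],[[-0.3,-0.98,0],0],[[-0.3,-0.98,0],0],[[-0.3,-0.98,0],0],[[-0.3,-0.98,0],0],[[-0.3,-0.98,0],0],[[-0.3,-0.98,0],0],[[-0.3,-0.98,0],0],[[-0.3,-0.98,0],0],[[-0.3,-0.98,0],0],[[0,0,0],0]]'; python3 -m crank '[[[0,0,0],0],[[0,0,0],0]]' >/dev/null; python3 plan.py .628 -.2437 .0130 91
```

```text
time: 5.18
ee_pos: [0.5068, 0.1248, 0.0984]
eef_rot: [-0.009, 1.0, 0.0, 0.0]
ft_force: [-0.1, 0.3, 0.6]
width: 0.0373
grip_force: 15.0
time: 6.68
ee_pos: [0.6107, -0.1989, 0.0982]
eef_rot: [-0.007, 1.0, -0.001, 0.0]
ft_force: [-1.1, 1.1, -0.7]
width: 0.0369
grip_force: 15.0
t 6.92 yaw 91.1 turn 0.01 shift [-0.54 -1.65  2.82] tilt 0.05 j7 1.97 w 0.0369
```

```bash
python3 -m crank '[[[-0.27,-0.82,0],0],[[-0.27,-0.83,0],0],[[0,0,0.4],0],[[0,0,0.6],0],[[0,0,0.6],0],[[0,0,0.6],0],[[0,0,0.4],0],[[0,0,0.2],0],[[0,0,0],0],[[0,0,0],0]]'; python3 plan.py .628 -.2437 .0130 91
```

```text
time: 8.18
ee_pos: [0.6283, -0.2453, 0.0138]
eef_rot: [-0.009, 1.0, -0.0, 0.0]
ft_force: [0.5, -0.3, -0.5]
width: 0.0367
grip_force: 15.0
t 8.18 yaw 91.0 turn -0.0 shift [0.01 0.05 0.03] tilt 0.04 j7 2.07 w 0.0367
```

```bash
python3 -m crank '[[[0,0,0.04],0],[[0,0,0],0]]' && python3 -m crank '[[[0,0,0],0],[[0,0,0],0],[[0,0,0],0],[[0,0,-0.4],0],[[0,0,-0.8],0],[[0,0,-1],0],[[0,0,-0.8],0],[[0,0,0],0],[[0,0,0],0]]' 0.64; python3 plan.py .4612 .1165 .09 91
```

```text
time: 8.43
ee_pos: [0.6283, -0.2453, 0.0126]
eef_rot: [-0.009, 1.0, -0.0, 0.0]
ft_force: [0.1, 0.2, 3.2]
width: 0.0371
grip_force: 15.0
time: 9.55
ee_pos: [0.6277, -0.2449, 0.1019]
eef_rot: [-0.009, 1.0, 0.0, -0.0]
ft_force: [0.5, 0.2, -0.4]
width: 0.0558
grip_force: 0.0
t 9.55 yaw 91.0 turn -0.0 shift [ 5.34 12.14  0.4 ] tilt 0.03 j7 2.05 w 0.0558
```

```bash
python3 -m crank '[[[0.44,0.98,0],0],[[0.44,0.98,0],0],[[0.44,0.98,0],0],[[0.44,0.98,0],0],[[0.44,0.98,0],0],[[0.44,0.98,0],0],[[0.44,0.98,0],0],[[0.44,0.98,0],0],[[0.44,0.98,0],0],[[0.44,0.98,0],0],[[0.44,0.98,0],0],[[0.44,0.98,0],0]]' >/dev/null && python3 -m crank '[[[0.06,0.38,0],0],[[0,0,0],0.63],[[0,0,0],0.62],[[0,0,0],0],[[0,0,0],0]]'; python3 plan.py .4610 .1165 .0075 81
python3 -c "
from h import *
i=cv2.cvtColor(vision.camera('scene'),cv2.COLOR_RGB2BGR);cv2.imwrite('pics/s2.png',cv2.resize(i[100:320,230:430],None,fx=2.7,fy=2.7))"
```

```text
time: 11.68
ee_pos: [0.4616, 0.1158, 0.102]
eef_rot: [0.078, 0.997, -0.0, -0.0]
ft_force: [-0.4, -0.5, 0.1]
width: 0.0558
grip_force: 0.0
t 11.68 yaw 81.1 turn 0.01 shift [0.02 0.02 3.15] tilt 0.03 j7 1.1 w 0.0558
```

View pics/s2.png

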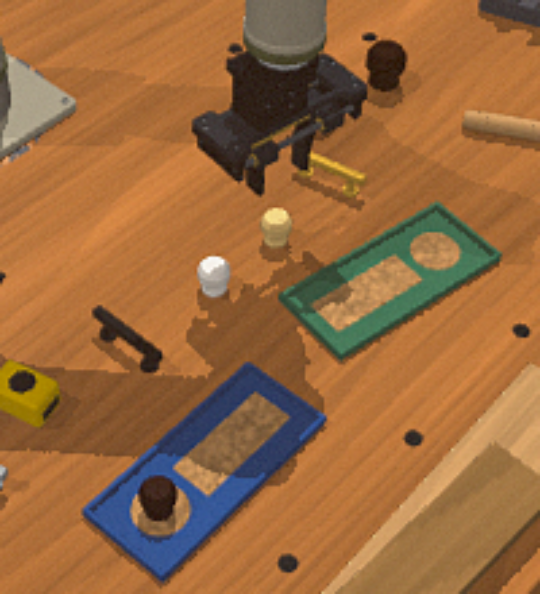

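The walnut knob stands on the blue tray's round mark (crop (158,500)), and the gripper hovers over the maple knob (276,227). Grip maple.

```bash
python3 -m crank '[[[0.02,0.02,0.5],0],[[0,0,0.7],0],[[0,0,0.7],0],[[0,0,0.6],0],[[0,0,0.4],0],[[0,0,0.25],0],[[0,0,0],0],[[0,0,0],0]]' && python3 -m crank '[[[0,0,0],0],[[0,0,0],0],[[0,0,0],0],[[0,0,0],0],[[0,0,0],0]]' 0.2 15 && python3 -m crank '[[[0,0,-0.5],0],[[0,0,-0.8],0],[[0,0,-0.9],0],[[0,0,-0.8],0],[[0,0,0],0],[[0,0,0],0]]'; python3 plan.py .6155 .2297 .013 81
```

```text
time: 12.72
ee_pos: [0.4615, 0.1171, 0.0082]
eef_rot: [0.079, 0.997, 0.0, 0.0]
ft_force: [0.8, 0.4, 0.5]
width: 0.0556
grip_force: 0.0
time: 13.35
ee_pos: [0.4612, 0.117, 0.0079]
eef_rot: [0.079, 0.997, 0.0, 0.0]
ft_force: [-1.1, -1.1, 3.9]
width: 0.037
grip_force: 15.0
time: 14.1
ee_pos: [0.4608, 0.1169, 0.0975]
eef_rot: [0.079, 0.997, -0.0, -0.0]
ft_force: [-0.4, 0.4, -0.2]
width: 0.037
grip_force: 15.0
t 14.1 yaw 81.0 turn -0.0 shift [-4.51  4.52  2.81] tilt 0.02 j7 1.1 w 0.037
```

```bash
python3 -m crank '[[[-0.75,0.75,0],0],[[-0.75,0.75,0],0],[[-0.75,0.75,0],0],[[-0.75,0.75,0],0],[[-0.75,0.75,0],0],[[-0.76,0.77,0],0],[[0,0,0],0],[[0,0,0.5],0],[[0,0,0.7],0],[[0,0,0.7],0],[[0,0,0.5],0],[[0,0,0],0]]'; python3 plan.py .6155 .2297 .0125 81
```

```text
time: 15.6
ee_pos: [0.615, 0.2292, 0.024]
eef_rot: [0.079, 0.997, -0.001, -0.001]
ft_force: [-0.3, -0.2, -0.3]
width: 0.0366
grip_force: 15.0
t 15.6 yaw 81.0 turn -0.0 shift [-0.02  0.02  0.38] tilt 0.16 j7 1.08 w 0.0366
```

```bash
python3 -m crank '[[[0,0,0.2],0],[[0,0,0.18],0],[[0,0,0],0],[[0,0,0],0]]' && python3 -m crank '[[[0,0,0],0],[[0,0,0],0],[[0,0,0],0],[[0,0,-0.4],0],[[0,0,-0.8],0],[[0,0,-1],0],[[0,0,-0.8],0],[[0,0,0],-0.8],[[0,0,0],-0.8],[[0,0,0],-0.73],[[0,0,0],0],[[0,0,0],0]]' 0.62; python3 plan.py .4431 .2339 .0095 99.6
```

```text
time: 16.1
ee_pos: [0.6162, 0.2298, 0.0146]
eef_rot: [0.079, 0.997, 0.0, 0.0]
ft_force: [0.5, -0.2, -0.3]
width: 0.0369
grip_force: 15.0
time: 17.6
ee_pos: [0.6161, 0.2297, 0.1048]
eef_rot: [-0.083, 0.997, 0.0, 0.0]
ft_force: [-0.9, 0.2, -0.7]
width: 0.0535
grip_force: 0.0
t 17.6 yaw 99.5 turn -0.01 shift [5.66 1.1  3.17] tilt 0.03 j7 1.37 w 0.0535
```

```bash
python3 -m crank '[[[0.94,0.18,0],0],[[0.94,0.18,0],0],[[0.94,0.18,0],0],[[0.94,0.18,0],0],[[0.94,0.19,0],0],[[0.94,0.19,0],0],[[0,0,0],0],[[0,0,0.5],0],[[0,0,0.7],0],[[0,0,0.7],0],[[0,0,0],0],[[0,0,0],0]]' 0.55; python3 plan.py .4431 .2339 .0095 99.6
python3 -c "
from h import *
i=cv2.cvtColor(vision.camera('scene'),cv2.COLOR_RGB2BGR);cv2.imwrite('pics/s3.png',cv2.resize(i[80:260,290:440],None,fx=3.2,fy=3.2))"
```

```text
time: 19.1
ee_pos: [0.4442, 0.2339, 0.0475]
eef_rot: [-0.083, 0.997, 0.0, 0.0]
ft_force: [0.2, -0.2, 0.2]
width: 0.0477
grip_force: 0.0
t 19.1 yaw 99.6 turn -0.0 shift [0.04 0.01 1.27] tilt 0.01 j7 1.19 w 0.0477
```

View pics/s3.png

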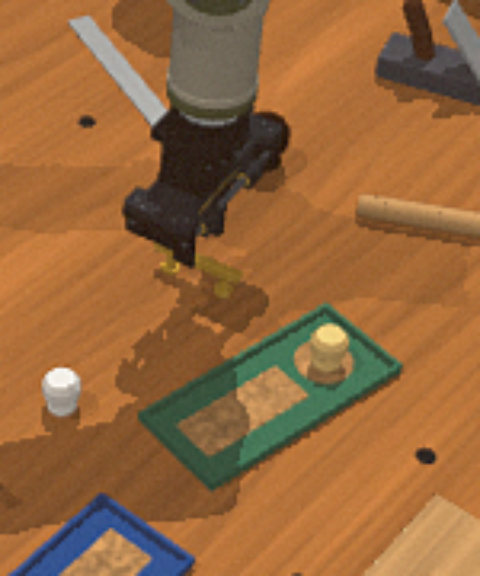

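The maple knob stands on the green round mark (crop (327,350)), and the gripper straddles the middle of the brass bar (200,265). Grip brass and lift.

```bash
python3 -m crank '[[[0.02,0,0.4],0],[[0,0,0.5],0],[[0,0,0.35],0],[[0,0,0],0],[[0,0,0],0]]' && python3 -m crank '[[[0,0,0],0],[[0,0,0],0],[[0,0,0],0],[[0,0,0],0],[[0,0,0],0],[[0,0,0],0]]' 0 30 && python3 -m crank '[[[0,0,-0.5],0],[[0,0,-0.8],0],[[0,0,-0.9],0],[[0,0,-0.9],0],[[0,0,0],0],[[0,0,0],0]]'; python3 plan.py .6255 -.1355 .11 1.3
```

```text
time: 19.77
ee_pos: [0.4432, 0.2339, 0.0099]
eef_rot: [-0.084, 0.996, 0.0, 0.0]
ft_force: [-0.1, -0.1, 0.2]
width: 0.0478
grip_force: 0.0
time: 20.52
ee_pos: [0.4431, 0.2339, 0.0099]
eef_rot: [-0.084, 0.996, 0.0, 0.0]
ft_force: [-0.2, -0.2, 1.6]
width: 0.0118
grip_force: 30.0
time: 21.28
ee_pos: [0.4427, 0.2337, 0.1026]
eef_rot: [-0.084, 0.996, -0.0, -0.0]
ft_force: [0.7, -0.7, -1.6]
width: 0.0118
grip_force: 30.0
t 21.27 yaw 99.6 turn -10.21 shift [12.44 -5.81 -0.25] tilt 0.02 j7 1.18 w 0.0118
```

```bash
python3 -m crank '[[[0,0,0],0.5],[[0,0,0],0.95],[[0,0,0],1],[[0,0,0],1],[[0,0,0],1],[[0,0,0],1],[[0,0,0],1],[[0,0,0],1],[[0,0,0],1],[[0,0,0],1],[[0,0,0],1],[[0,0,0],1]]' >/dev/null && python3 -m crank '[[[0,0,0],0.6],[[0,0,0],0.23],[[0,0,0],0],[[0,0,0],0]]'; python3 plan.py .6255 -.1355 .11 1.3
```

```text
time: 23.28
ee_pos: [0.4429, 0.2338, 0.1026]
eef_rot: [0.698, 0.716, -0.0, -0.0]
ft_force: [-0.4, 0.2, -1.0]
width: 0.0114
grip_force: 30.0
t 23.27 yaw 1.4 turn 0.02 shift [-12.44   5.8   -0.25] tilt 0.02 j7 -0.51 w 0.0114
```

```bash
python3 -m crank '[[[-0.6,0.3,0],0],[[-0.98,0.46,0],0],[[-0.98,0.46,0],0],[[-0.98,0.46,0],0],[[-0.98,0.46,0],0],[[-0.98,0.46,0],0],[[-0.98,0.46,0],0],[[-0.98,0.46,0],0],[[-0.98,0.46,0],0],[[-0.98,0.46,0],0],[[-0.98,0.46,0],0],[[-0.98,0.46,0],0]]' >/dev/null && python3 -m crank '[[[-0.98,0.44,0],0],[[-0.08,0,0],0],[[0,0,0],0],[[0,0,0.5],0],[[0,0,0.7],0],[[0,0,0.7],0],[[0,0,0.5],0],[[0,0,0.2],0],[[0,0,0],0],[[0,0,0],0]]'; python3 plan.py .6255 -.1355 .0147 1.3
```

```text
time: 26.02
ee_pos: [0.6265, -0.1352, 0.0255]
eef_rot: [0.699, 0.716, 0.0, 0.0]
ft_force: [1.2, 0.4, -0.9]
width: 0.0116
grip_force: 30.0
t 26.02 yaw 1.4 turn 0.01 shift [-0.01 -0.03  0.36] tilt 0.07 j7 0.37 w 0.0116
```

```bash
python3 -m crank '[[[0,0,0.2],0],[[0,0,0.16],0],[[0,0,0],0],[[0,0,0],0]]' && python3 -m crank '[[[0,0,0],0],[[0,0,0],0],[[0,0,0],0],[[0,0,-0.4],0],[[0,0,-0.8],0],[[0,0,-1],0],[[0,0,-0.8],0],[[0,0,0],0]]' 0.45 && python3 -m crank '[[[0,0,0],0.93],[[0,0,0],1],[[0,0,0],1],[[0,0,0],1],[[0,0,0],1],[[0,0,0],1],[[0,0,0],1],[[0,0,0],1],[[0,0,0],1],[[0,0,0],1],[[0,0,0],1],[[0,0,0],0.5]]' >/dev/null; python3 -m crank '[[[0,0,0],0],[[0,0,0],0]]' >/dev/null; python3 plan.py .4553 -.1231 .0095 -90
python3 -c "
from h import *
i=cv2.cvtColor(vision.camera('scene'),cv2.COLOR_RGB2BGR);cv2.imwrite('pics/s4.png',cv2.resize(i[160:330,220:430],None,fx=3,fy=3))"
```

```text
time: 26.52
ee_pos: [0.6267, -0.135, 0.0148]
eef_rot: [0.698, 0.716, 0.001, 0.0]
ft_force: [-1.3, 1.1, 8.0]
width: 0.0118
grip_force: 30.0
time: 27.52
ee_pos: [0.6274, -0.1355, 0.1068]
eef_rot: [0.699, 0.716, 0.001, 0.002]
ft_force: [-0.6, -0.4, 0.3]
width: 0.0393
grip_force: 0.0
t 29.27 yaw -90.0 turn 0.0 shift [-5.68 -0.4   3.14] tilt 0.03 j7 -1.12 w 0.0389
```

View pics/s4.png

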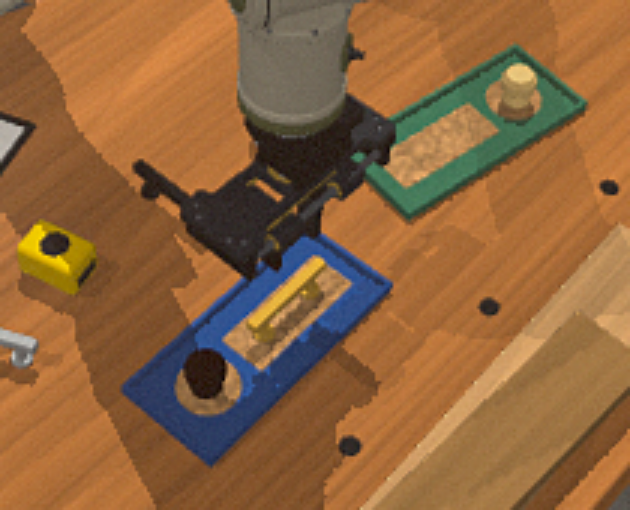

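The brass pull stands along the blue oblong (crop (287,300)). Going to the black pull.

```bash
python3 -m crank '[[[-0.8,-0.06,0],0],[[-0.97,-0.07,0],0],[[-0.97,-0.07,0],0],[[-0.97,-0.07,0],0],[[-0.97,-0.07,0],0],[[-1,-0.06,0],0],[[0,0,0],0],[[0,0,0.4],0],[[0,0,0.7],0],[[0,0,0.7],0],[[0,0,0],0],[[0,0,0],0]]' 0.55; python3 plan.py .4553 -.1231 .0095 -90
python3 -c "
from h import *
i=cv2.cvtColor(vision.camera('scene'),cv2.COLOR_RGB2BGR);cv2.imwrite('pics/s5.png',cv2.resize(i[150:310,180:340],None,fx=3.2,fy=3.2))"
```

```text
time: 30.82
ee_pos: [0.456, -0.1234, 0.0502]
eef_rot: [1.0, -0.001, -0.0, 0.001]
ft_force: [-0.0, -0.1, 0.0]
width: 0.0479
grip_force: 0.0
t 30.82 yaw -90.1 turn -0.01 shift [-0.02 -0.01  1.36] tilt 0.06 j7 -1.17 w 0.0479
```

View pics/s5.png

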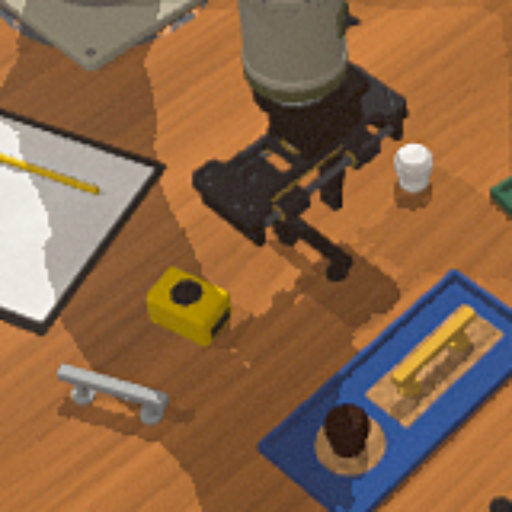

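The gripper straddles the black pull (crop (310,240)) and is well clear of the tape and the white knob. Grip, lift, and turn toward the green tray.

```bash
python3 -m crank '[[[-0.02,0,0.4],0],[[0,0,0.5],0],[[0,0,0.44],0],[[0,0,0],0],[[0,0,0],0]]' && python3 -m crank '[[[0,0,0],0],[[0,0,0],0],[[0,0,0],0],[[0,0,0],0],[[0,0,0],0],[[0,0,0],0]]' 0 30 && python3 -m crank '[[[0,0,-0.5],0],[[0,0,-0.8],0],[[0,0,-0.9],0],[[0,0,-0.9],0],[[0,0,0],0],[[0,0,0],0]]' && python3 -m crank '[[[0,0,0],-0.6],[[0,0,0],-0.95],[[0,0,0],-0.95],[[0,0,0],-0.95],[[0,0,0],-0.95],[[0,0,0],-0.95],[[0,0,0],-0.95],[[0,0,0],-0.95],[[0,0,0],-0.95],[[0,0,0],-0.95],[[0,0,0],-0.9],[[0,0,0],0]]'; python3 plan.py .5985 .1228 .10 -9.5
```

```text
time: 31.5
ee_pos: [0.4551, -0.1231, 0.0099]
eef_rot: [1.0, -0.001, -0.0, 0.0]
ft_force: [-1.1, 0.1, -0.0]
width: 0.0478
grip_force: 0.0
time: 32.25
ee_pos: [0.455, -0.1229, 0.0098]
eef_rot: [1.0, -0.001, 0.0, -0.0]
ft_force: [0.4, -0.1, 0.2]
width: 0.0114
grip_force: 30.0
time: 33.0
ee_pos: [0.4547, -0.1226, 0.1026]
eef_rot: [1.0, -0.0, -0.0, -0.0]
ft_force: [-0.8, -0.2, -1.2]
width: 0.0117
grip_force: 30.0
time: 34.5
ee_pos: [0.4543, -0.123, 0.102]
eef_rot: [0.764, 0.645, -0.001, -0.0]
ft_force: [0.1, -0.2, -0.4]
width: 0.0113
grip_force: 30.0
t 34.5 yaw -9.7 turn -0.03 shift [8.87 3.39 0.05] tilt 0.1 j7 0.1 w 0.0113
```

```bash
python3 -m crank '[[[0.6,0.23,0],0],[[0.9,0.34,0],0],[[0.92,0.35,0],0],[[0.92,0.35,0],0],[[0.92,0.35,0],0],[[0.92,0.35,0],0],[[0.92,0.35,0],0],[[0.92,0.35,0],0],[[0.92,0.36,0],0],[[0.93,0.36,0],0],[[0,0,0],0],[[0,0,0],0]]' >/dev/null && python3 -m crank '[[[0,0,0],0],[[0,0,0.5],0],[[0,0,0.7],0],[[0,0,0.7],0],[[0,0,0.5],0],[[0,0,0.2],0],[[0,0,0],0],[[0,0,0],0]]'; python3 plan.py .5985 .1228 .0147 -9.5
```

```text
time: 37.0
ee_pos: [0.6005, 0.1225, 0.0255]
eef_rot: [0.764, 0.645, 0.001, 0.0]
ft_force: [0.3, 1.5, -0.4]
width: 0.0115
grip_force: 30.0
t 37.0 yaw -9.7 turn -0.02 shift [-0.   -0.07  0.36] tilt 0.07 j7 -0.17 w 0.0115
```

Release and lift, then back away from the trays to check.

```bash
python3 -m crank '[[[0,-0.06,0.2],0],[[0,0,0.16],0],[[0,0,0],0],[[0,0,0],0]]' && python3 -m crank '[[[0,0,0],0],[[0,0,0],0],[[0,0,0],0],[[0,0,-0.4],0],[[0,0,-0.8],0],[[0,0,-1],0],[[0,0,-1],0],[[0,0,-1],0],[[0,0,0],0]]' 0.45 && python3 -m crank '[[[0.8,-0.6,0],0],[[0.8,-0.6,0],0],[[0.8,-0.6,0],0],[[0.8,-0.6,0],0],[[0.8,-0.6,0],0],[[0.8,-0.6,0],0],[[0.8,-0.6,0],0],[[0.8,-0.6,0],0],[[0.8,-0.2,0],0],[[0.8,-0.2,0],0],[[0.8,0,0],0],[[0.8,0,0],0]]'; python3 -m crank '[[[0,0,0],0],[[0,0,0],0],[[0,0,0],0]]'>/dev/null
python3 -c "
from h import *
for n,w in(('top',(200,110,520,270)),('scene',(180,150,440,340))):
    i=cv2.cvtColor(vision.camera(n),cv2.COLOR_RGB2BGR);cv2.imwrite(f'pics/end_{n}.png',cv2.resize(i[w[1]:w[3],w[0]:w[2]],None,fx=2.4,fy=2.4,interpolation=2))"
```

```text
time: 37.5
ee_pos: [0.5988, 0.1228, 0.0147]
eef_rot: [0.764, 0.645, 0.001, 0.0]
ft_force: [-0.4, -0.5, 6.1]
width: 0.0114
grip_force: 30.0
time: 38.62
ee_pos: [0.5997, 0.1228, 0.1432]
eef_rot: [0.764, 0.645, 0.002, 0.001]
ft_force: [0.3, 0.3, -0.2]
width: 0.0389
grip_force: 0.0
time: 40.12
ee_pos: [0.4932, 0.4336, 0.1397]
eef_rot: [0.764, 0.645, -0.0, 0.0]
ft_force: [0.2, -0.0, -1.0]
width: 0.0391
grip_force: 0.0
```

View pics/end_top.png

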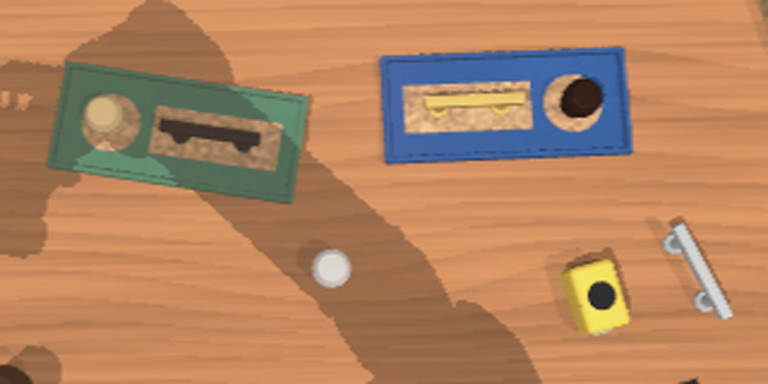

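View pics/end_scene.png

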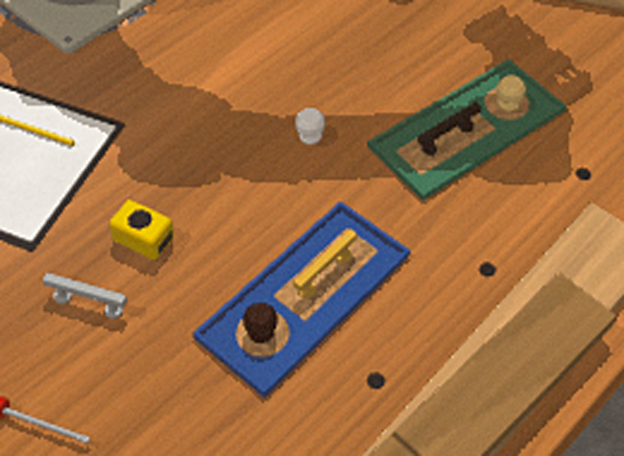

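All four parts stand on their marks: brass (475,101), walnut (582,97), black (210,132) and maple (102,114) in the top crop. The white knob, tape and steel pull look unmoved. One quick numeric check before handing in.

```bash
python3 -c "
from h import *
for n,p,z,o,yaw in(('brass',(475,101),.039,(.6265,-.1736),91.3),('walnut',(582,97),.037,(.6265,-.1736),91.3),('black',(210,132),.039,(.6043,.1606),-99.7),('maple',(102,113),.04,(.6043,.1606),-99.7)):
    q=plane('top',np.array(p)/2.4+[200,110],z)[:2]-o;a=np.radians(yaw);print(n,np.round([q@[np.cos(a),np.sin(a)],q@[-np.sin(a),np.cos(a)]],4))"
```

```text
brass [0.0367 0.0031]
walnut [-0.0697  0.0029]
black [ 0.0375 -0.0018]
maple [-0.0701  0.0008]
```

```bash
python3 -c "
from bench import r
print(r.close_job())"
```

```text
the job is handed in; nothing more can be done
None
```

Both kits are made up and handed in: every part stands upright within about 3 mm of its mark's centre, and the white knob, steel pull and tape measure look unmoved; the hand-in call returned no verdict.

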